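# Snap the cover onto the stone box and hold it down

## Task

Slide the open white stone box along the bench, without lifting it, until it lies squarely in the middle of the green-edged pressing pad. Then set the clear cover with the red rib over it and press straight down: the resistance rises, then suddenly gives as the cover snaps fully home; keep pressing firmly (about 12 N) and finish like that, with the gripper still pressing the cover down. Leave the pot, the loupe and the steel block where they are.

Things in the scene. Friction and masses are not known exactly. Their poses are not given: they have to be found in the camera images.
- stonebox_mid (a point): Centre of the stone box, a loose white tray of coloured stones (0.25 kg), 13 mm above its underside. Foot flange 92 (x) x 62 (y) x 8 mm high; on it a raised tray 65 x 40 mm, its outer walls upright from 8 to 20 mm above the underside, then sloping in 2.5 mm a side to the open top at 26 mm. Grasp the upright part across y (40 mm). z up; same turned by 180 degrees.
- cover_mid (a point): Centre of the loose snap cover (0.06 kg), 22.5 mm above the lower edge of its skirt. Black skirt with clear top 83 (x) x 51 (y) x 23 mm high; red grip rib on top 40 mm long (x), 12 mm thick (y), 23 to 45 mm above the lower edge. Goes over the raised tray, x along the box's x, either way round, 2.5 mm play a side in y. Home: this point is 17.5 mm above stonebox_mid.
- pad_mid (a point): Centre of the pressing pad, at bench height: a thin dark rubber mat, 136 (x) x 106 (y) mm with a green edge, fixed flat to the bench, less than 1 mm thick and no obstacle to sliding. x along its long side. The box belongs here with its long side along the pad's long side, either way round.
- stonebox: The stone box again; origin at the centre of its underside. Snap latches: a sprung steel roller, 20 mm long along y, sticks out about 6 mm from the middle of each x end of the tray, 16 mm above the underside.
- cover: The cover again; origin at the centre of the skirt's lower edge (skirt open below, 77 x 45 mm inside, a rounded lip 3 mm proud inside each short side). Set on the box it rests on the rollers about 10 mm above home; the push rises to 9 to 16 N, then about half-way it gives suddenly and drops home, skirt on the flange.
- pot: Bystander: round clear pot with lid, 54 mm across, 50 mm high; origin under its centre.
- loupe: Bystander: black and steel loupe standing on end, 37 mm across, 32 mm high; origin under its centre.
- waxblock: Bystander: dark steel block with a rubber top, 70 x 40 x 26 mm; origin under its centre.
Things that resemble listed ones, but are neither listed nor needed, are in the scene too. Of the things like the stonebox, leave any that is pink; of the rest the smaller one is meant. There is more than one size of the cover; the job needs the smallest.

How it is judged:
By the outcome, as a careful person would: the job done as asked, in the order asked, and still so for the second after the job is handed in, while the arm keeps its last pose, push and grip.
It also fails if it takes over 59 s, if anything falls off the work surface, if the arm or the gripper's body presses on something with over 40 N, if the wrist force passes 120 N, or if a joint passes its speed limit or range.

## Robot

A 7-joint arm with a two-finger parallel gripper is mounted at the origin on the work surface. World frame = base frame: x ahead of the robot, y to its left, z up, the work surface at z = 0. Lengths are in m, angles in rad, forces in N, time in s.
With the tool pointing down it reaches from about 0.4 to 0.85 m from the base axis. Payload 10.4 kg.
Tool frame: the origin (TCP) lies midway between the tips of the shut fingers; the grasp point (between the pads) lies 19 mm behind it (robot.grasp_offset is the distance from the TCP to the grasp point, in m); z points along the fingers, y is the line along which they close (so a half turn about z gives the same grasp; the last joint's range is limited). The gripper opens to 85 mm and grips with 20 to 120 N. Pads are 22 mm wide; open, the fingers measure 114 mm over their backs; the gripper's body (76 mm by 85 mm) begins 54 mm behind the grasp point. The pads swing forward as they close: fully open they stand 13 mm farther back than shut.
Start: joints at [-1.351, 0.332, -0.065, 1.46, 0.022, 1.35, -0.088], TCP at [0.15, 0.607, 0.231] pointing down, gripper open.
Joint ranges: [-2.6, 2.6], [-0.5, 2.12], [-1.47, 1.34], [0.16, 2.42], [-1.27, 4.41], [0.06, 2.06], [-2.6, 2.6]. Speed limits (rad/s): [2.22, 2.22, 2.79, 2.79, 3.14, 3.14, 3.14].

## Interface

Orientations are given as a rotation vector (axis times angle).
In Python, from bench import robot, sense, get_image gives the robot as it stands. The module is installed in compiled form; this text tells all that it offers. Calls block until the motion is done:
- robot.move_to(position, orientation): joint-space move of the TCP to a pose.
- robot.move_straight(position, frame=None, rate=0.15, stop_force=None): straight line of the TCP; frame=None keeps the orientation; rate is the mean speed in m/s. With stop_force (N) it stops when the force on the tool has changed by that much, and returns True; else False.
- robot.move_joints(angles): joint-space move.
- robot.ungrasp() and robot.clamp(newtons=None): open the fingers fully, or close them until they stop; newtons is the grip in N (None keeps the last).
- robot.dwell(seconds).
- robot.ik(position, orientation): joint angles nearest the present ones, or None.
- sense(): the state.
- get_image(name): name is "scene" or "side" or "wrist"; returns a dict with "pixels" (384x512x3 uint8, blue, green, red), "K" (3x3 intrinsics, pixels), "origin" and "attitude" of the camera in the world; the wrist camera has in their place "mount" (4x4, takes a point from camera to tool coordinates, whose origin is the TCP and whose axes are the flange's). Camera axes: x right, y down, z forward; pixel columns grow to the right and rows downward; lengths in m; the calibration is good to about 2 mm. A picture is of the moment at which its call begins: read the wrist's pose just before it. There is no depth.
A pose or a line that the arm cannot do raises robot.Unreachable and nothing moves.
- robot.sign_off(): hands the job in; it is judged then, once.
The state is a dict: "time_s": time; "joints": joint angles; "joint_velocities": joint speeds; "effort": joint torques, N m; "tool_pos": TCP position; "ee_rot": TCP orientation; "wrist_force": force on the tool from outside, world axes, zero at the start; "moment": the same for the moment, N m; "width": finger opening in m; "grasp_force": force on a finger pad.
Only numpy, scipy, OpenCV 4.12 (cv2) and the standard library are available. Lean on these libraries where they do the work, as an engineer would, in place of code of your own. Each camera call takes 0.05 s, during which the arm holds its last target. There are 200 camera calls.

## Working session

There is one attempt and no reset: what is moved stays moved. The work goes in short steps, each a Python script; the robot and the scene stay as the last script left them, time stands still between calls to the robot, and variables do not carry over. Pictures are saved under pics/ and viewed, at most 10 in all, crops included, and the job is handed in when it is done.

```bash
mkdir -p pics; python3 - <<'E'
from bench import robot,sense,get_image
import cv2,numpy as np
for n in("scene","side"):
    im=get_image(n); cv2.imwrite(f"pics/{n}0.png",im["pixels"]); print(n,im["K"],im["origin"],im["attitude"])
s=sense();print(s["time_s"],s["tool_pos"],s["ee_rot"],s["width"],robot.grasp_offset)
E
```

```text
scene [[365.8877878    0.         255.79788033]
 [  0.         365.8877878  192.74676861]
 [  0.           0.           1.        ]] [0.99078367 0.27044884 0.79577763] [-1.29783616 -2.43678891  0.7787568 ]
side [[470.82478008   0.         248.99398038]
 [  0.         470.82478008 181.62170369]
 [  0.           0.           1.        ]] [ 0.06495465 -0.90302229  1.05946554] [-2.29867157  0.58725177 -0.24656373]
0.1 [0.15018399 0.60635441 0.23061552] [-3.80414165e-01 -3.11836909e+00  1.93017438e-03] 0.08515724598477983 0.0187
```

View pics/scene0.png

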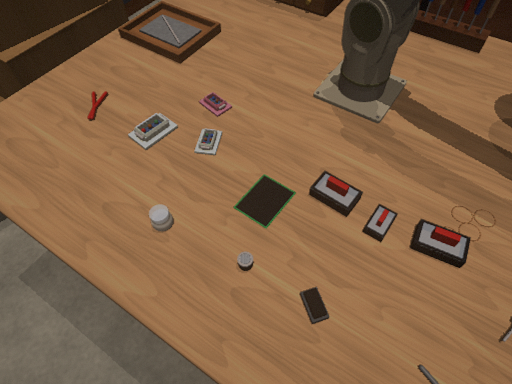

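View pics/side0.png

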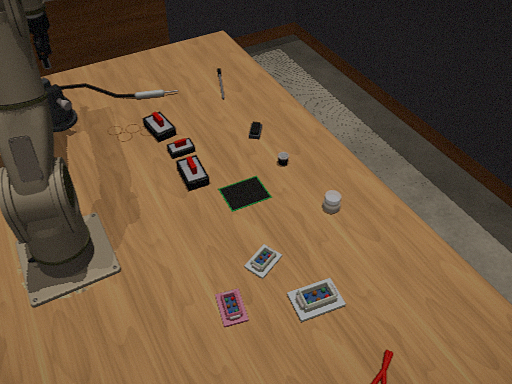

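The scene view shows the small white box at (208,141), with the pink one at (215,104) and the large one at (153,130). The pad is at (265,200) and the smallest cover at (380,222). The loupe is at (245,261), the pot at (160,217) and the block at (314,305). In the side view the box is at (263,261), the pad at (245,193) and the cover at (181,147).

```bash
cat > h.py <<'E'
from bench import robot,sense,get_image
import cv2,numpy as np
from scipy.spatial.transform import Rotation as R
def pose(im,s=None):
    if "mount" in im:
        T=np.eye(4);T[:3,:3]=R.from_rotvec(s["ee_rot"]).as_matrix();T[:3,3]=s["tool_pos"];T=T@np.array(im["mount"]);return T[:3,:3],T[:3,3]
    return R.from_rotvec(im["attitude"]).as_matrix(),np.array(im["origin"])
def cast(im,uv,z,s=None):
    A,o=pose(im,s);uv=np.atleast_2d(uv).astype(float)
    d=(A@np.linalg.inv(im["K"])@np.c_[uv,np.ones(len(uv))].T).T
    return (o+d*((z-o[2])/d[:,2])[:,None])[:,:2]
def proj(im,p,s=None):
    A,o=pose(im,s);q=im["K"]@(A.T@(np.array(p)-o));return q[:2]/q[2]
def mask(px,kind):
    h,s,v=cv2.split(cv2.cvtColor(px,cv2.COLOR_BGR2HSV))
    m={"green":(h>45)&(h<85)&(s>100)&(v>50),"red":((h<6)|(h>172))&(s>150)&(v>60),
       "white":(s<60)&(v>110),"dark":(v<60)}[kind]
    return m.astype(np.uint8)*255
def blob(im,kind,near,z,rad=30,s=None,close=3):
    """largest blob of a colour near a pixel -> metric min-area rect on plane z: centre, (long,short), yaw of long side"""
    m=mask(im["pixels"],kind);w=np.zeros_like(m);cv2.circle(w,tuple(int(a) for a in near),rad,255,-1);m&=w
    m=cv2.morphologyEx(m,cv2.MORPH_CLOSE,np.ones((close,close)))
    cs=cv2.findContours(m,cv2.RETR_EXTERNAL,cv2.CHAIN_APPROX_NONE)[0]
    c=max(cs,key=lambda c:cv2.contourArea(cv2.convexHull(c)))
    P=cast(im,c[:,0,:],z,s)
    (cx,cy),(a,b),ang=cv2.minAreaRect((P*1000).astype(np.float32))
    if a<b:a,b,ang=b,a,ang+90
    return np.array([cx,cy])/1000,(round(a),round(b)),(ang+90)%180-90
E
python3 - <<'E'
from h import *
for n,bx,pd,cv in(("scene",(208,141),(265,200),(383,217)),("side",(263,261),(245,193),(181,144))):
    im=get_image(n)
    print(n,"box",blob(im,"white",bx,.008,22));print("pad",blob(im,"green",pd,0,42));print("rib",blob(im,"red",cv,.045,16))
    for k,(u,z) in {"pot":((160,217) if n=="scene" else (332,202),.025),"loupe":((245,261) if n=="scene" else (283,159),.016),"wax":((314,305) if n=="scene" else (256,130),.026)}.items(): print(k,cast(im,u,z))
E
```

```text
scene box (array([ 0.46050958, -0.26961374]), (96, 61), 24.559764862060547)
pad (array([ 0.53900623, -0.02003016]), (135, 105), -2.6277999877929688)
rib (array([0.45014993, 0.25782895]), (51, 10), -1.5043258666992188)
pot [[ 0.73959071 -0.19688476]]
loupe [[0.71557912 0.0424332 ]]
wax [[0.72010402 0.22417244]]
side box (array([ 0.46009906, -0.26703592]), (92, 63), 24.188716888427734)
pad (array([ 0.5388197 , -0.01546206]), (135, 106), -2.5610733032226562)
rib (array([0.44081992, 0.24994708]), (42, 30), 0.05499066784977913)
pot [[ 0.73829012 -0.1950853 ]]
loupe [[0.7154043  0.04420195]]
wax [[0.70517568 0.20726905]]
```

```bash
cat >> h.py <<'E'
def rot(deg,lock=None):
    c,s=np.cos(np.radians(deg)),np.sin(np.radians(deg))
    return R.from_matrix(np.array([[c,s,0],[s,-c,0],[0,0,-1.]])).as_rotvec()
def best(p,deg):
    """tool x along deg or deg+180, whichever keeps joint 7 nearest its middle"""
    o=[(abs(q[6]),d) for d in (deg,deg+180) for q in [robot.ik(p,rot(d))] if q is not None]
    return min(o)[1]
E
python3 - <<'E'
from h import *
im=get_image("scene"); print("pink",cast(im,(215,104),.01),"big",cast(im,(153,130),.01),"covers",cast(im,[(335,192),(440,243)],.02))
for n,p,d in(("cover",[.445,.254,.22],0),("pad",[.539,-.018,.22],-2.6),("box",[.46,-.268,.2],24.4)):
    d=best(p,d); robot.move_to(p,rot(d)); s=sense(); im=get_image("wrist"); cv2.imwrite(f"pics/w_{n}.png",im["pixels"])
    np.savez(f"w_{n}.npz",pixels=im["pixels"],K=im["K"],mount=im["mount"],tool_pos=s["tool_pos"],ee_rot=s["ee_rot"])
    print(n,d,s["time_s"],s["joints"][6],s["tool_pos"],proj(im,p[:2]+[.0],s))
print(im["mount"])
a=[cv2.imread(f"pics/w_{n}.png") for n in("cover","pad","box")]
cv2.imwrite("pics/w3.png",cv2.resize(np.vstack([np.hstack(a[:2]),np.hstack([a[2],a[2]*0])]),(800,600),interpolation=cv2.INTER_AREA))
E
```

```text
pink [[ 0.32649371 -0.34765962]] big [[ 0.51987052 -0.43266844]] covers [[0.42957491 0.12615277]
 [0.42473688 0.39776968]]
cover 180 1.9333 0.979160288569851 [0.44455241 0.25516218 0.22002426] [258.1177939  157.53325253]
pad -2.6 4.05 -1.4309812815969043 [ 0.53898246 -0.01751375  0.21989527] [260.49688528 154.43454295]
box 24.4 5.125 -0.3781131709168062 [ 0.4607877  -0.26690332  0.19992388] [261.37891195 159.67432977]
[[ 1.95453679e-04 -9.61860284e-01 -2.73541142e-01  6.84410321e-02]
 [ 9.99999897e-01  7.56654616e-05  4.48466564e-04 -1.11921286e-03]
 [-4.10664560e-04 -2.73541201e-01  9.61860199e-01 -1.42057920e-01]
 [ 0.00000000e+00  0.00000000e+00  0.00000000e+00  1.00000000e+00]]
```

View pics/w3.png

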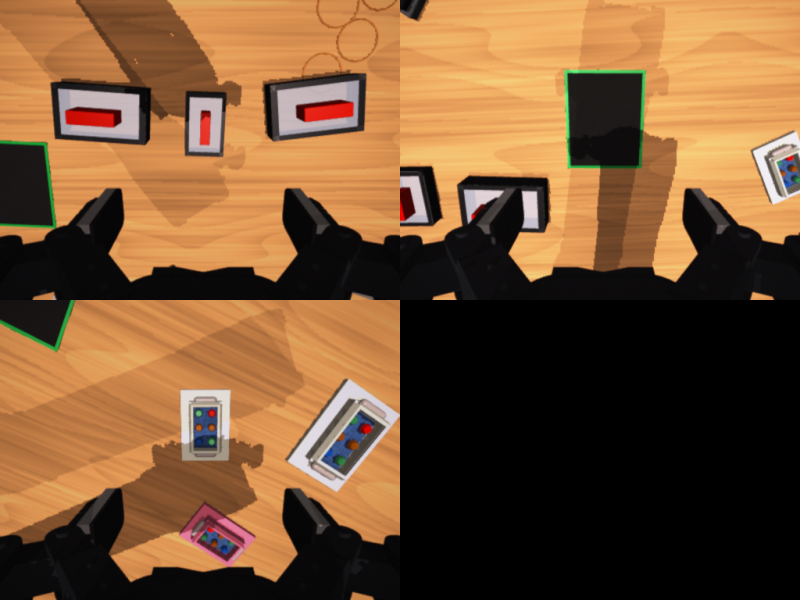

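The wrist views are each 512 wide, tiled at 400. The smallest cover has its rib at about (262,164) full-size. The pad is at about (262,151) and the white box at about (263,160), square to the tool. Now I'll measure these.

```bash
sed -i 's/"white":(s<60)&(v>110)/"white":(s<110)\&(v>85)/' h.py; python3 - <<'E'
from h import *
for n,k,uv,z,r in(("cover","red",(262,164),.045,40),("cover","dark",(262,158),.023,62),("pad","green",(262,151),0,95),("box","white",(263,160),.008,62)):
    d=np.load(f"w_{n}.npz");im={q:d[q] for q in("pixels","K","mount")}
    print(n,k,blob(im,k,uv,z,r,d,5), [round(float(x)) for x in proj(im,[*blob(im,k,uv,z,r,d,5)[0],z],d)])
E
```

```text
cover red (array([0.44186426, 0.25831409]), (41, 11), -2.3805923461914062) [262, 163]
cover dark (array([0.41979257, 0.25913214]), (50, 38), -89.89563711732626) [263, 137]
pad green (array([ 0.53865643, -0.01924115]), (135, 106), -2.6442184448242188) [262, 155]
box white (array([ 0.46050424, -0.26882809]), (92, 62), 24.45654296875) [262, 161]
```

```bash
python3 - <<'E'
from h import *
b=[.4605,-.2688]; p=[.5387,-.0192]
robot.move_to([*b,.07],rot(24.46))
hit=robot.move_straight([*b,.0075],rate=.06,stop_force=6)
s=sense();print(hit,s["tool_pos"],s["wrist_force"],s["time_s"])
if not hit:
    robot.clamp(35);s=sense();print(s["width"],s["grasp_force"],s["wrist_force"],s["tool_pos"],s["time_s"])
    if .035<s["width"]<.045:
        z=s["tool_pos"][2]
        robot.move_straight([*p,.0075],rot(-2.64),rate=.1);s=sense();print(s["width"],s["wrist_force"],s["tool_pos"],s["time_s"])
        cv2.imwrite("pics/side1.png",cv2.resize(get_image("side")["pixels"][120:270,170:330],None,fx=3,fy=3))
E
```

```text
False [ 0.460706   -0.26897679  0.00782663] [ 0.13101524  0.15519335 -0.36263408] 6.95
0.038651325509310164 35.71213083341718 [-0.95191667  0.25730921  5.84600027] [ 0.46073534 -0.2689092   0.00787674] 7.4417
0.03911231881285812 [-2.17831461 -5.50629584  8.85079349] [ 0.53867586 -0.02002626  0.00785514] 10.2083
```

```bash
python3 - <<'E'
from h import *
robot.ungrasp()
robot.move_straight([.5387,-.0192,.2],rate=.25)
s=sense();im=get_image("wrist");cv2.imwrite("pics/w_placed.png",im["pixels"])
print(s["time_s"],s["tool_pos"],s["wrist_force"])
u=proj(im,[.5387,-.0192,.008],s);print(u)
print("box",blob(im,"white",u,.008,62,s,5));print("pad",blob(im,"green",u,0,120,s,5))
E
```

```text
11.7 [ 0.53805435 -0.0189142   0.19887861] [-0.14764354  0.26315955 -0.45967577]
[260.38055056 159.03428797]
box (array([ 0.53799921, -0.01959317]), (92, 63), -2.6358489990234375)
pad (array([ 0.53806464, -0.01915965]), (136, 106), -2.6176986694335938)
```

View pics/w_placed.png

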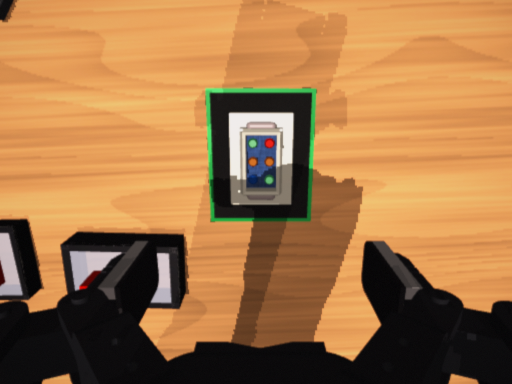

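The box is square and centred, with under 0.5 mm and 0.1° of error. The view shows it in the middle of the pad at (261,159). Next is the cover.

```bash
python3 - <<'E'
from h import *
c=[.4419,.2583]; b=[.5383,-.0198]
robot.move_to([*c,.12],rot(-2.4))
hit=robot.move_straight([*c,.0250],rate=.08,stop_force=5)
s=sense();print(hit,s["tool_pos"],s["wrist_force"],s["joints"][6],s["time_s"])
if not hit:
    robot.clamp(70);s=sense();print(s["width"],s["wrist_force"],s["tool_pos"],s["time_s"])
    if .009<s["width"]<.015:
        robot.move_straight([*c,.14],rate=.15)
        robot.move_to([*b,.14],rot(-2.64))
        robot.move_straight([*b,.075],rate=.15)
        s=sense();print(s["width"],s["wrist_force"],s["tool_pos"],s["time_s"])
        for n in("scene","side"): 
            im=get_image(n);u=proj(im,[*b,.05]);x,y=map(int,u)
            cv2.imwrite(f"pics/{n}2.png",cv2.resize(im["pixels"][y-50:y+50,x-60:x+60],None,fx=3,fy=3))
cv2.imwrite("pics/two.png",np.hstack([cv2.imread(f"pics/{n}2.png") for n in("scene","side")]))
E
```

```text
False [0.44218279 0.25851898 0.0254294 ] [ 0.16210583 -0.30021233 -0.50272063] -1.7839778905589831 14.2583
0.010012011603882848 [-1.37923086  0.05548815  4.0670592 ] [0.44203631 0.25833802 0.02520856] 14.925
0.010094683295491933 [ 0.34063872  0.22137185 -0.14087023] [ 0.53858589 -0.01952482  0.07546631] 17.5583
```

View pics/two.png

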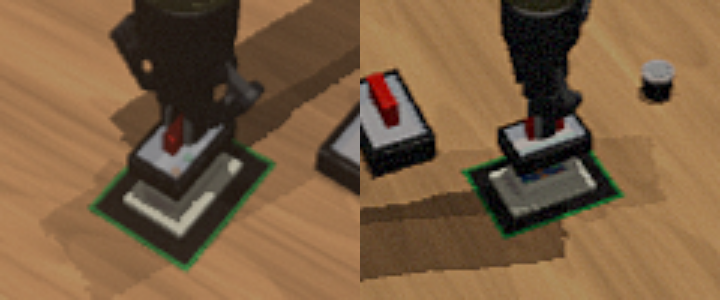

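The cover hangs level in the fingers directly above the box in both views (about (185,160) and (545,140) in the crops). Now I'll lower it and press.

```bash
python3 - <<'E'
from h import *
b=[.5383,-.0198]
f0=sense()["wrist_force"][2]
hit=robot.move_straight([*b,.046],rate=.05,stop_force=4)
s=sense();print(hit,s["tool_pos"],s["wrist_force"]-0,s["time_s"])
if not hit:
    z=.046
    while z>.022:
        z-=.0007; robot.move_straight([*b,z],rate=.02); s=sense(); F=s["wrist_force"]; a=s["tool_pos"][2]
        print(round(z,4),round(a,4),np.round(F,1),round(s["time_s"],1))
        if np.hypot(F[0],F[1])>12 or F[2]>22 or (a<.0345 and F[2]-f0>11.2): break
E
```

```text
False [ 0.53836315 -0.01995096  0.04605877] [0.01131968 0.35590442 0.10946412] 18.3917
0.0453 0.0455 [ 0.4 -0.4 -0.9] 18.6
0.0446 0.0447 [-0.5 -0.5  2.1] 18.9
0.0439 0.0443 [-2.6 -0.2  8.9] 19.1
0.0432 0.0436 [-3.3 -1.   8.7] 19.4
0.0425 0.0432 [-4.4  0.3 13.8] 19.6
0.0418 0.0428 [-3.5  1.  14. ] 19.9
0.0411 0.0425 [-1.6  0.6 15.2] 20.1
0.0404 0.0422 [-2.   1.2 20.8] 20.4
0.0397 0.0417 [-0.9  0.5 20.6] 20.6
0.039 0.041 [ 1.6 -0.1 17.5] 20.9
0.0383 0.0404 [ 2.8  0.4 17.6] 21.1
0.0376 0.0392 [ 1.7 -0.1 11. ] 21.4
0.0369 0.0371 [ 1.8 -0.5  1.1] 21.6
0.0362 0.0362 [ 2.9 -0.4  0.2] 21.9
0.0355 0.0358 [-1.6  0.9  7.3] 22.1
0.0348 0.0356 [-6.4  1.5 17.2] 22.4
0.0341 0.0354 [-9.9  2.  27.1] 22.6
```

```bash
python3 - <<'E'
from h import *
b=[.5383,-.0198]
robot.move_straight([*b,.0351],rate=.02);s=sense();print(s["tool_pos"],s["wrist_force"],s["moment"],s["width"],s["time_s"])
o=[]
for n in("scene","side"):
    im=get_image(n);x,y=map(int,proj(im,[*b,.03]))
    o.append(cv2.resize(im["pixels"][y-32:y+32,x-40:x+40],(400,320),interpolation=cv2.INTER_CUBIC))
im=get_image("wrist");o=np.vstack([np.hstack(o),cv2.resize(im["pixels"][60:264,0:512],(800,280))[:280]])
cv2.imwrite("pics/press1.png",o)
E
```

```text
[ 0.53834813 -0.01985392  0.03566955] [-4.88559303 -0.16035092 12.13114919] [0.11848218 0.36098984 0.02166685] 0.01035813893643067 22.8917
```

View pics/press1.png

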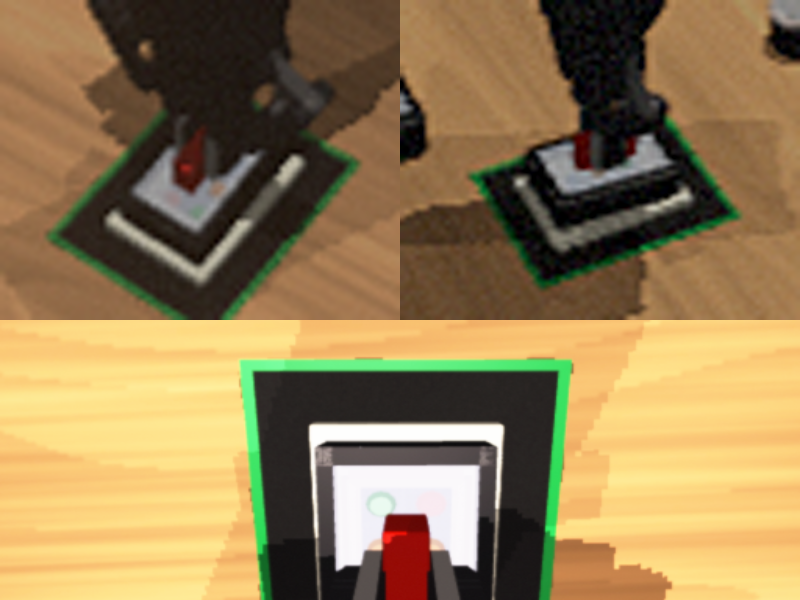

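The skirt looks down over the tray, but the side crop (545,195)–(675,165) hints at a slight tilt. I'll check by projecting where the home-position corners should be.

```bash
python3 - <<'E'
from h import *
b=np.array([.5382,-.0197]);t=np.radians(-2.64);M=np.array([[np.cos(t),-np.sin(t)],[np.sin(t),np.cos(t)]])
def rect(a,c,z):return [[*(b+M@np.array([sx*a/2,sy*c/2])),z] for sx,sy in((1,1),(1,-1),(-1,-1),(-1,1))]
o=[]
for n in("side","wrist"):
    s=sense();im=get_image(n);x,y=map(int,proj(im,[*b,.03],s))
    hw,hh,k=(40,30,10) if n=="side" else (130,97,3.08)
    x0,y0=x-hw,max(0,y-hh) if n=="side" else 90
    px=cv2.resize(im["pixels"][y0:y0+2*hh,x0:x0+2*hw],None,fx=k,fy=k,interpolation=cv2.INTER_CUBIC)
    for r,col in((rect(.092,.062,.008),(0,0,255)),(rect(.083,.051,.031),(0,255,255)),(rect(.136,.106,0),(255,0,255))):
        P=np.array([(proj(im,q,s)-[x0,y0]+.5)*k for q in r]).astype(np.int32);cv2.polylines(px,[P],True,col,1)
    o.append(cv2.resize(px,(800,600))); 
cv2.imwrite("pics/ovs.png",o[0]);cv2.imwrite("pics/ovw.png",o[1])
E
```

```text
(no output)
```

View pics/ovs.png

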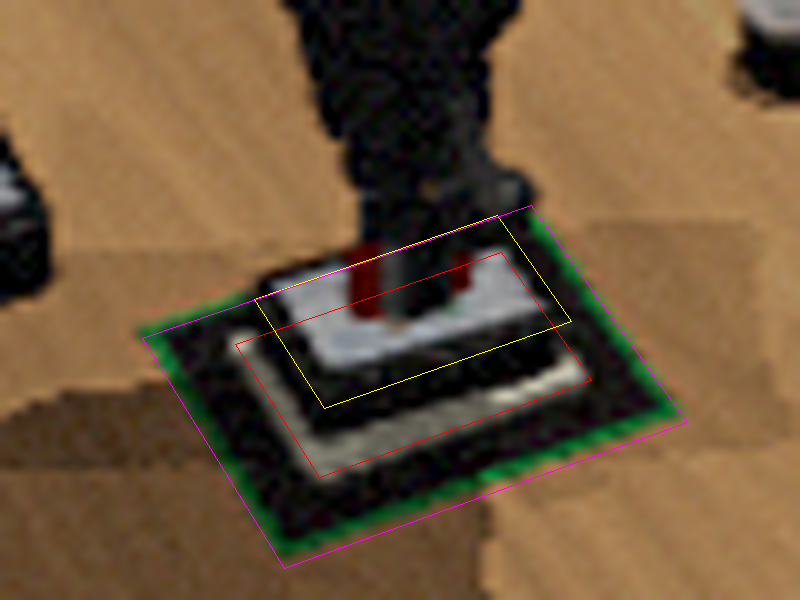

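View pics/ovw.png

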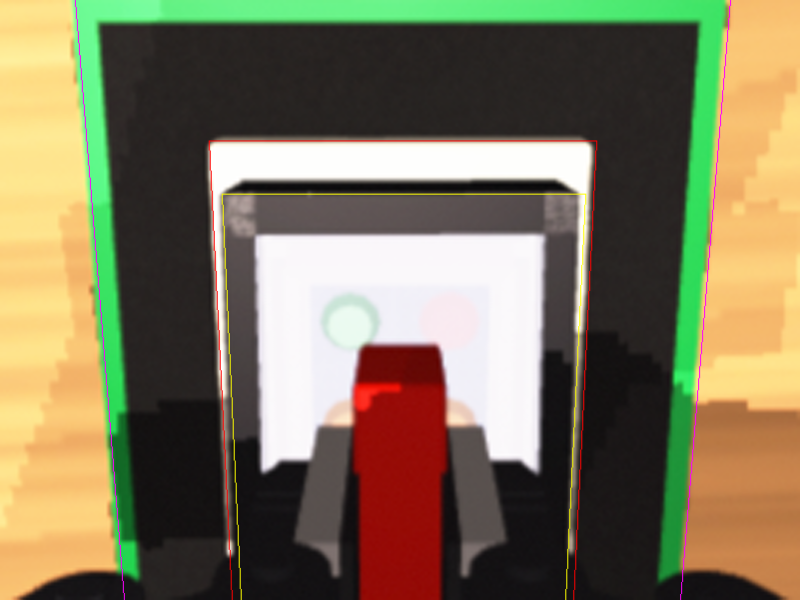

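The side overlay shows the +x end home, but the left (-x) end looks a few mm high, held askew by the grip. I'll release, then press the rib top with shut fingers: first towards the -x end, then at the centre. The contact heights will show the tilt.

```bash
cat >> h.py <<'E'
B=np.array([.5383,-.0198]);T0=np.radians(-2.64);X=np.array([np.cos(T0),np.sin(T0)])
def press(off,target,zmin=.045):
    p=B+X*off; robot.move_straight([*p,.068],rate=.1); robot.dwell(.2); f0=sense()["wrist_force"][2]
    robot.move_straight([*p,.045],rate=.02,stop_force=2.5); s=sense(); z=s["tool_pos"][2]; print("contact",off,np.round(s["tool_pos"],4))
    for i in range(30):
        s=sense();f=s["wrist_force"][2]-f0
        if f>target-.7 or z<zmin: break
        z-=.0003; robot.move_straight([*p,z],rate=.02)
    robot.dwell(.2);s=sense();print("end",round(z,4),np.round(s["tool_pos"],4),np.round(s["wrist_force"],1),"f0",round(f0,1),round(s["time_s"],1))
    return z
E
python3 - <<'E'
from h import *
robot.ungrasp(); robot.move_straight([*B,.08],rate=.1); robot.clamp(40)
print(sense()["width"],sense()["time_s"])
press(-.012,17); press(.012,8)
robot.move_straight([*B,.068]); im=get_image("side");x,y=map(int,proj(im,[*B,.03]))
cv2.imwrite("pics/side3.png",cv2.resize(im["pixels"][y-30:y+30,x-40:x+40],(800,600),interpolation=cv2.INTER_CUBIC))
E
```

```text
1.9075833887625607e-05 25.225
contact -0.012 [ 0.5263 -0.0192  0.0532]
end 0.0523 [ 0.5263 -0.0192  0.0531] [-7.5  1.9 19.5] f0 -0.0 27.4
contact 0.012 [ 0.5502 -0.0203  0.0532]
end 0.0532 [ 0.5503 -0.0203  0.0532] [-0.3 -0.   6.6] f0 0.4 29.0
```

View pics/side3.png

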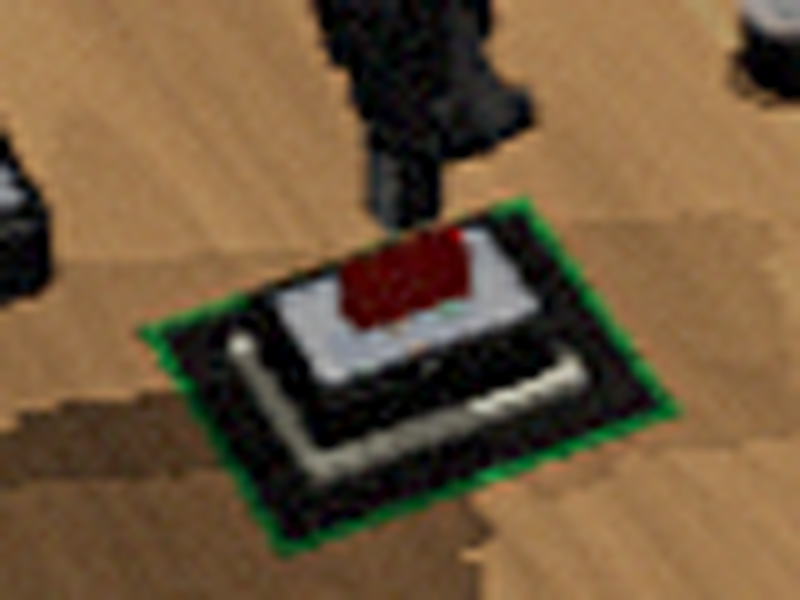

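The cover is now level and home: the rib top is at 53.2 mm at both ends (53 expected), and the flange rim shows evenly at (320,470)–(585,375). Now the final centre press.

```bash
python3 - <<'E'
from h import *
z=press(0,12.5)
for _ in range(8):
    robot.dwell(.3); f=sense()["wrist_force"][2]
    if abs(f-12.5)<1: break
    z-=(12.5-f)/16*.001; robot.move_straight([*B,z],rate=.02)
s=sense();print(z,s["tool_pos"],s["wrist_force"],s["time_s"])
if 10.5<s["wrist_force"][2]<15: robot.sign_off();print("done")
E
```

```text
contact 0 [ 0.5382 -0.0198  0.0532]
end 0.0526 [ 0.5383 -0.0198  0.0531] [-6.   1.8 14.2] f0 0.5 31.3
0.05262804011215636 [ 0.53827076 -0.01979628  0.05310815] [-3.86920419  0.83978177 12.52643094] 33.225
the job is handed in; nothing more can be done
done
```

I slid the stone box to the middle of the pad (within 0.5 mm), snapped the cover fully home, and handed in at 33.2 s with the shut gripper pressing the rib at 12.5 N; a first press left one end looking high, so I released and pressed it level.

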